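Line up the dried-fruit colour standards from pale to dark

TASK

Line the four dried-fruit sample pots up on the grey strip in order of shade, one pot centred on each blue mark: the palest on the mark next to the white tile, growing darker along the row to the darkest on the mark next to the black tile. Keep the pots upright throughout, and leave all four standing there, released.

Things in the scene. Friction and masses are not known exactly. Their poses are not given: they have to be found in the camera images.
- pot_cream: Sealed round sample pot of dried fruit, the palest of the four: pale cream yellow, on its sides and in the lid's window (thin white rim round it). Upright cylinder, diameter 44 mm, height 46 mm, 50 to 100 g, loose. Starts on a shallow metal tray (floor 4 mm, rim 10 mm above the bench), before or beyond the grey strip. Origin: centre of its underside; z up.
- pot_golden: Sealed round sample pot of dried fruit, second palest: bright golden orange, on its sides and in the lid's window (thin white rim round it). Upright cylinder, diameter 44 mm, height 46 mm, 50 to 100 g, loose. Starts on a shallow metal tray (floor 4 mm, rim 10 mm above the bench), before or beyond the grey strip. Origin: centre of its underside; z up.
- pot_rust: Sealed round sample pot of dried fruit, second darkest: reddish rust brown, on its sides and in the lid's window (thin white rim round it). Upright cylinder, diameter 44 mm, height 46 mm, 50 to 100 g, loose. Starts on a shallow metal tray (floor 4 mm, rim 10 mm above the bench), before or beyond the grey strip. Origin: centre of its underside; z up.
- pot_dark: Sealed round sample pot of dried fruit, the darkest: nearly black brown, on its sides and in the lid's window (thin white rim round it). Upright cylinder, diameter 44 mm, height 46 mm, 50 to 100 g, loose. Starts on a shallow metal tray (floor 4 mm, rim 10 mm above the bench), before or beyond the grey strip. Origin: centre of its underside; z up.
- mark_a: One of four identical flat marks, a blue disc with a white ring, 58 mm across, on a fixed grey strip (70 x 456 mm, top 6 mm above the bench). The four lie in a straight row 85 mm apart along the strip; which name lies where changes at every start. Origin: its centre, on the strip's top; z up, y along the strip.
- mark_b: One of four identical flat marks, a blue disc with a white ring, 58 mm across, on a fixed grey strip (70 x 456 mm, top 6 mm above the bench). The four lie in a straight row 85 mm apart along the strip; which name lies where changes at every start. Origin: its centre, on the strip's top; z up, y along the strip.
- mark_c: One of four identical flat marks, a blue disc with a white ring, 58 mm across, on a fixed grey strip (70 x 456 mm, top 6 mm above the bench). The four lie in a straight row 85 mm apart along the strip; which name lies where changes at every start. Origin: its centre, on the strip's top; z up, y along the strip.
- mark_d: One of four identical flat marks, a blue disc with a white ring, 58 mm across, on a fixed grey strip (70 x 456 mm, top 6 mm above the bench). The four lie in a straight row 85 mm apart along the strip; which name lies where changes at every start. Origin: its centre, on the strip's top; z up, y along the strip.
- white_tile: Fixed white reference tile, 40 x 40 x 6 mm, lying on the grey strip at one end of the row, 72.5 mm beyond the centre of the last mark; the palest pot belongs on the mark next to it. The white and the black tile may be at either end. Origin: centre of its underside, on the strip's top; z up, y along the strip.
- black_tile: Fixed black reference tile, 40 x 40 x 6 mm, lying on the grey strip at one end of the row, 72.5 mm beyond the centre of the last mark; the darkest pot belongs on the mark next to it. The white and the black tile may be at either end. Origin: centre of its underside, on the strip's top; z up, y along the strip.
Mind the look-alikes: they are no part of the job. What is shaped like the pot_rust but purple is not meant.

How it is judged:
By the outcome, as a careful person would: the job done as asked, in the order asked, and still so for the second after the job is handed in, with the robot touching nothing.
It also fails if it takes over 80 s, if anything falls off the work surface, if the arm or the gripper's body presses on something with over 40 N, if the wrist force passes 120 N, or if a joint passes its speed limit or range.

ROBOT

A 7-joint arm with a two-finger parallel gripper is mounted at the origin on the work surface. World frame = base frame: x ahead of the robot, y to its left, z up, the work surface at z = 0. Lengths are in m, angles in rad, forces in N, time in s.
With the tool pointing down it reaches from about 0.4 to 0.925 m from the base axis. Payload 4.1 kg.
Tool frame: the origin (TCP) lies at the very end of the fingers, on their centre line; the grasp point (between the pads) lies bot.grip_depth behind it (bot.grip_depth is the distance from the TCP to the grasp point, in m); z points along the fingers, x is the direction in which the jaws open and shut, and the axes are right-handed (so a half turn about z gives the same grasp; the last joint's range is limited). The gripper opens to 85 mm and grips with 20 to 120 N. Pads are 22 mm wide; open, the fingers measure 114 mm over their backs; the gripper's body (76 mm by 85 mm) begins 54 mm behind the grasp point. The pads swing forward as they close: fully open they stand 13 mm farther back than shut.
Start: joints at [-1.334, 0.398, 0.045, 1.537, -0.019, 1.207, -0.051], TCP at [0.214, 0.614, 0.231] pointing down, gripper open.
Joint ranges: [-2.82, 2.82], [-0.49, 2.23], [-1.37, 1.46], [0, 2.46], [-1.36, 4.5], [0.23, 2], [-2.94, 2.94]. Speed limits (rad/s): [2.57, 2.57, 3.14, 3.14, 3.14, 3.14, 3.14].

INTERFACE

Orientations are given as [roll, pitch, yaw] about the fixed x, y, z axes, in that order (R = Rz(yaw) Ry(pitch) Rx(roll)).
In Python, from workcell import bot gives the robot as it stands. The module is installed in compiled form; this text tells all that it offers. Calls block until the motion is done:
- bot.goto(position, orientation): joint-space move of the TCP to a pose.
- bot.servo_line(position, attitude=None, feed=0.15, threshold=None): straight line of the TCP; attitude=None keeps the orientation; feed is the mean speed in m/s. With threshold (N) it stops when the force on the tool has changed by that much, and returns True; else False.
- bot.goto_joints(angles): joint-space move.
- bot.open() and bot.clamp(force=None): open the fingers fully, or close them until they stop; force is the grip in N (None keeps the last).
- bot.hold(seconds).
- bot.ik(position, orientation): joint angles nearest the present ones, or None.
- bot.sense(): the state.
- bot.read_camera(name): name is "scene" or "top"; returns a dict with "color" (384x512x3 uint8, red, green, blue), "fov_y" (degrees; the focal length in pixels is half the picture's height over the tangent of half this angle, whatever the lens; pixels are square), "cx", "cy" (the principal point, pixels), "dist" ([k1, k2, p1, p2, k3] as OpenCV has them; the pictures are not rectified), "world_to_cam" (4x4, takes a point from world to camera coordinates). Camera axes: x right, y up, looking along -z (the intrinsics and any distortion apply to the point x, -y, -z); pixel columns grow to the right and rows downward; lengths in m; the calibration is good to about 2 mm. A picture is of the moment at which its call begins. There is no depth.
A pose or a line that the arm cannot do raises bot.IKError and nothing moves.
- bot.finish_job(): hands the job in, once; it reports no verdict.
Trained networks look in a picture, given as the dict that the camera call returned (one of the last four; its "shot" number tells which), for a name from the list of things; names that differ only in an ending like _2 or _b are one class to them, and where a whole thing is asked for, a point or a joint stands for the part that bears it (a point fixed in the world has none). Each returns a list of dicts, best first, with "conf" (0 to 1); they miss things now and then, are a little off and sometimes report something else, mostly with a low value. They report only what shows in the picture. A call takes as long as a camera call. They do not tell look-alikes from the thing itself.
- bot.trace(label, picture): "pixels" (384x512 bool, what is visible of it) and "rect" ([left, top, right, bottom] in pixels, round what is visible of it).
The state is a dict: "time_s": time; "joints": joint angles; "dq": joint speeds; "tau": joint torques, N m; "eef_pos": TCP position; "orientation": TCP orientation; "ft_force": force on the tool from outside, world axes, zero at the start; "moment": the same for the moment, N m; "grip_width": finger opening in m.
Only numpy, scipy, OpenCV 4.12 (cv2) and the standard library are available. Lean on these libraries where they do the work, as an engineer would, in place of code of your own. Each camera call takes 0.05 s, during which the arm holds its last target.

## Working session

There is one attempt and no reset: what is moved stays moved. The work goes in short steps, each a Python script; the robot and the scene stay as the last script left them, time stands still between calls to the robot, and variables do not carry over. Pictures are saved under pics/ and viewed, and the job is handed in when it is done.

```bash
mkdir -p pics; python3 - <<'E'
from workcell import bot
import cv2,pickle,numpy as np
print(bot.grip_depth, bot.sense())
for n in("scene","top"):
    p=bot.read_camera(n); cv2.imwrite(f"pics/{n}0.png",p["color"][:,:,::-1]); pickle.dump(p,open(f"{n}0.pkl","wb"))
    print({k:v for k,v in p.items() if k!="color"})
    for l in ["pot_cream","pot_golden","pot_rust","pot_dark","mark_a","white_tile","black_tile"]:
        print(l,[(round(d["conf"],2),d["rect"],int(d["pixels"].sum()),np.round([np.nonzero(d["pixels"])[1].mean(),np.nonzero(d["pixels"])[0].mean()],1)) for d in bot.trace(l,p)])
E
```

```text
0.0187 {'time_s': 0.0, 'joints': array([-1.33398569,  0.39920753,  0.04504122,  1.53788376, -0.01868371,
        1.20689758, -0.05070673]), 'dq': array([ 0.00098083,  0.00040535,  0.00102578,  0.00028476,  0.00051711,
       -0.00209543,  0.0015149 ]), 'tau': array([-4.70711038e-04, -4.75108051e+01,  1.36456467e+00, -2.54224473e+01,
        1.14706406e-02,  9.42902727e-03,  7.42802172e-06]), 'eef_pos': array([0.21397675, 0.6130964 , 0.23025191]), 'orientation': array([3.14143762e+00, 1.96894590e-03, 1.23508986e+00]), 'ft_force': array([-0.39779969, -0.03175232,  0.34328136]), 'moment': array([ 0.00387607, -0.04422617, -0.02203652]), 'grip_width': 0.0856441518152757}
{'fov_y': 52.42633480706262, 'cx': 251.36732782345973, 'cy': 191.99291317673521, 'dist': array([0.02640317, 0.        , 0.        , 0.        , 0.        ]), 'world_to_cam': array([[ 0.83382048,  0.55203373,  0.00147041, -0.40775156],
       [-0.29780171,  0.44756922,  0.84320575,  0.12043804],
       [ 0.46481991, -0.70352011,  0.53758897, -0.95456585],
       [ 0.        ,  0.        ,  0.        ,  1.        ]]), 'shot
[... 1470 characters left out ...]
0.93, [164.1, 249.8, 188.9, 275.1], 417, array([176.9, 261.7])), (0.74, [211.4, 104.2, 232.6, 127.8], 415, array([220.4, 116.3])), (0.62, [211.5, 248.2, 234.1, 268.0], 357, array([219.9, 257.1]))]
pot_dark []
mark_a [(0.88, [194.3, 189.2, 218.7, 216.8], 503, array([207.7, 201.8])), (0.69, [307.2, 198.6, 332.6, 224.7], 440, array([317.3, 210.8])), (0.65, [230.7, 191.5, 258.2, 214.8], 494, array([244. , 204.9]))]
white_tile [(0.8, [167.1, 190.9, 186.6, 208.9], 303, array([175.7, 199.2])), (0.6, [304.7, 197.9, 332.0, 226.6], 503, array([317.4, 211.2])), (0.31, [191.0, 186.9, 217.6, 217.7], 485, array([207.4, 201.7]))]
black_tile [(0.59, [341.0, 205.1, 359.1, 223.8], 284, array([349. , 213.3]))]
```

```bash
python3 - <<'E'
import cv2
a=cv2.imread("pics/top0.png");cv2.imwrite("pics/top0b.png",cv2.resize(a[80:290,140:400],None,fx=3,fy=2.8,interpolation=cv2.INTER_CUBIC)[:, :800])
a=cv2.imread("pics/scene0.png");cv2.imwrite("pics/scene0b.png",cv2.resize(a[110:310,120:400],None,fx=2.8,fy=2.8,interpolation=cv2.INTER_CUBIC))
E
```

```text
(no output)
```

View pics/top0.png

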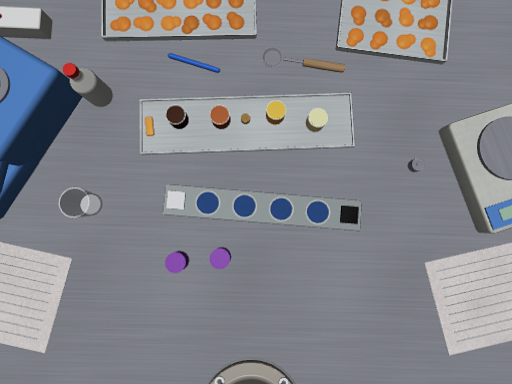

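View pics/top0b.png

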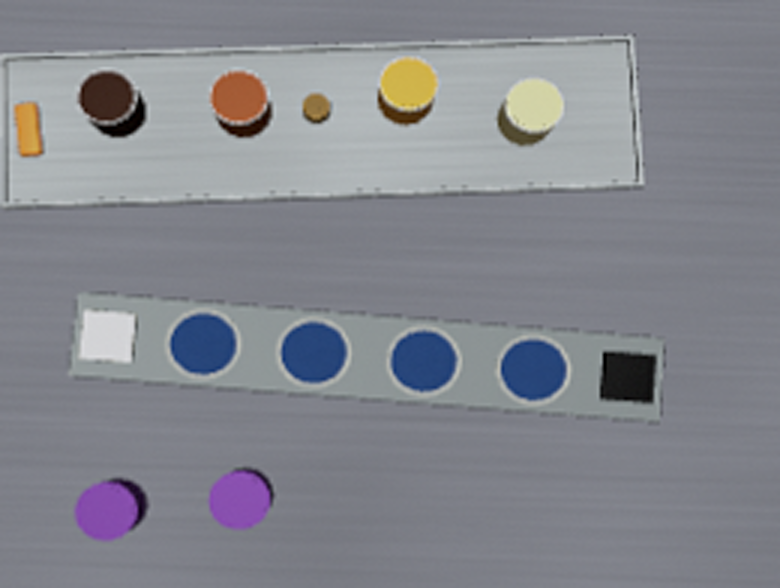

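View pics/scene0b.png

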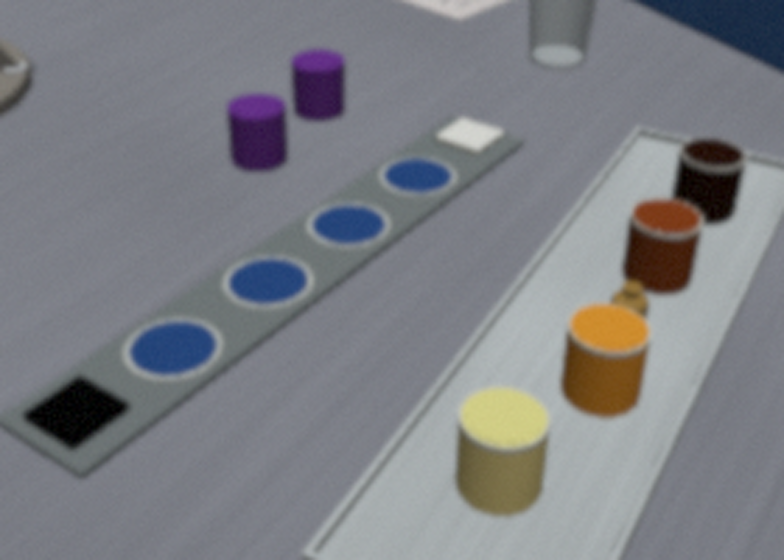

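The top view shows the pots on the far tray: dark (176,114), rust (220,115), golden (276,110) and cream (318,118). The white tile is at (175,200) and the black tile at (349,214), with the marks at (208,203), (244,205), (281,209) and (318,212). The two purple cylinders at (177,262) and (220,257) are look-alikes. The enlarged crop confirms the reddish-brown lid at (220,115) is pot_rust, because the other two are plainly purple. Next I'll triangulate lids and marks from both views.

```bash
cat > h.py <<'E'
import numpy as np,cv2,pickle
from scipy.optimize import least_squares
def cen(p,seed,tol,s=4):
    im=cv2.resize(p["color"],None,fx=s,fy=s,interpolation=cv2.INTER_CUBIC)
    im=cv2.GaussianBlur(im,(0,0),2)
    m=np.zeros((im.shape[0]+2,im.shape[1]+2),np.uint8)
    cv2.floodFill(im,m,(int(seed[0]*s+s/2),int(seed[1]*s+s/2)),0,(tol,)*3,(tol,)*3,4|cv2.FLOODFILL_MASK_ONLY|cv2.FLOODFILL_FIXED_RANGE|(255<<8))
    c=max(cv2.findContours(m[1:-1,1:-1],cv2.RETR_EXTERNAL,cv2.CHAIN_APPROX_NONE)[0],key=cv2.contourArea)
    e=cv2.fitEllipse(cv2.convexHull(c))
    return (np.array(e[0])+.5)/s-.5, np.array(e[1])/s
def KRT(p):
    f=p["color"].shape[0]/2/np.tan(np.radians(p["fov_y"])/2)
    K=np.array([[f,0,p["cx"]],[0,f,p["cy"]],[0,0,1]]); W=np.diag([1,-1,-1,1])@p["world_to_cam"]
    return K,W
def proj(p,X):
    K,W=KRT(p); return cv2.projectPoints(np.atleast_2d(X).astype(float),cv2.Rodrigues(W[:3,:3])[0],W[:3,3],K,p["dist"])[0][:,0]
def tri(ps,uvs):
    r=least_squares(lambda X:np.concatenate([proj(p,X)[0]-u for p,u in zip(ps,uvs)]),[.65,0,.03])
    return r.x,np.abs(r.fun).max()
def onplane(p,uv,z):
    r=least_squares(lambda X:proj(p,[X[0],X[1],z])[0]-uv,[.65,0]); return r.x
E
cat > m.py <<'E'
from h import *
T,S=[pickle.load(open(n+"0.pkl","rb")) for n in("top","scene")]
seeds={"cream":((318,115),(300.4,258),40,.05),"golden":((276,108),(337,227),40,.05),"rust":((220,112),(358,187.5),40,.05),"dark":((176,112),(374,166),30,.05),
"m1":((207.7,202),(269,172.5),40,.006),"m2":((244,205),(244.6,190),40,.006),"m3":((281,209),(215,210),40,.006),"m4":((317.5,211.5),(182,234),40,.006)}
R={}
for k,(t,s,tol,z) in seeds.items():
    a,ax=cen(T,t,tol); b,bx=cen(S,s,tol)
    X,r=tri([T,S],[a,b])
    print(k,a.round(1),ax.round(1),b.round(1),bx.round(1),"X",X.round(4),"res",round(r,2),"top@z",onplane(T,a,z).round(4),"scene@z",onplane(S,b,z).round(4)); R[k]=X
pickle.dump(R,open("R.pkl","wb"))
M=np.array([R[f"m{i}"] for i in range(1,5)]); print(np.linalg.norm(np.diff(M,axis=0),axis=1))
E
python3 m.py
```

```text
cream [267.4 123.5] [ 51.  188.8] [299.7 258.4] [21.8 34.2] X [ 0.6298 -0.0402 -0.0275] res 11.59 top@z [ 0.6363 -0.0209] scene@z [ 0.6542 -0.1303]
golden [275.7 109.7] [17.6 18.4] [337.6 226.4] [16.6 26.3] X [ 0.6692 -0.0379  0.0519] res 0.55 top@z [ 0.6686 -0.0386] scene@z [ 0.6688 -0.0349]
rust [219.  114.2] [17.2 17.7] [358.3 186.3] [12.1 22.4] X [0.6542 0.0878 0.0532] res 0.57 top@z [0.6539 0.0875] scene@z [0.6533 0.0938]
dark [174.9 114.1] [16.7 17.2] [374.2 164.3] [ 7.2 18.3] X [0.6503 0.185  0.052 ] res 0.22 top@z [0.6504 0.1853] scene@z [0.6496 0.1892]
m1 [207.2 202.4] [20.9 21.3] [268.7 172.2] [10.4 21.5] X [0.4586 0.111  0.0091] res 0.19 top@z [0.4583 0.1111] scene@z [0.4561 0.116 ]
m2 [244.  205.5] [20.9 21.1] [244.1 189.8] [12.2 23.6] X [0.4541 0.0265 0.0086] res 0.19 top@z [0.4538 0.0262] scene@z [0.452  0.0302]
m3 [280.7 208.5] [20.9 21.1] [215.3 210. ] [14.4 26.1] X [ 0.4495 -0.0582  0.0085] res 0.12 top@z [ 0.4494 -0.0586] scene@z [ 0.4475 -0.0553]
m4 [317.3 211.6] [20.9 21.2] [181.3 233.9] [17.1 28.9] X [ 0.445  -0.1428  0.0082] res 0.12 top@z [ 0.4448 -0.1434] scene@z [ 0.4431 -0.1407]
[0.08464416 0.08474066 0.08472985]
```

```bash
sed -i 's/(300.4,258),40/(300.4,258),22/' m.py; python3 m.py | head -1; python3 - <<'E'
from workcell import bot
import numpy as np
for x,y in [(.669,-.038),(.654,.0875),(.650,.185),(.653,-.133),(.458,.111),(.454,.026),(.449,-.0585),(.445,-.143)]:
  for yaw in (0,np.pi/2,-np.pi/2,np.pi):
    for z in (.03,.14):
      q=bot.ik([x,y,z],[np.pi,0,yaw]); print(x,y,z,round(yaw,2),None if q is None else np.round(q,2))
E
```

```text
cream [317.8 116.7] [18.5 19.6] [299.7 258.7] [20.  30.6] X [ 0.6553 -0.1331  0.0522] res 0.09 top@z [ 0.6558 -0.1336] scene@z [ 0.6544 -0.1308]
0.669 -0.038 0.03 0 [-0.43  0.73  0.63  1.67 -0.52  0.92  0.4 ]
0.669 -0.038 0.14 0 [-0.5   0.62  0.74  1.59 -0.45  1.1   0.35]
0.669 -0.038 0.03 1.57 [-0.31  0.68  0.44  1.66 -0.35  0.88  1.84]
0.669 -0.038 0.14 1.57 [-0.39  0.57  0.56  1.59 -0.33  1.07  1.83]
0.669 -0.038 0.03 -1.57 [-0.5   0.77  0.74  1.67 -0.61  0.95 -1.1 ]
0.669 -0.038 0.14 -1.57 [-0.54  0.64  0.8   1.6  -0.5   1.12 -1.19]
0.669 -0.038 0.03 3.14 [-0.73  1.1   1.26  1.67 -1.11  1.25 -2.35]
0.669 -0.038 0.14 3.14 [-0.73  0.91  1.26  1.6  -0.89  1.31 -2.47]
0.654 0.0875 0.03 0 [-0.64  0.72  0.64  1.69 -0.52  0.91  0.21]
0.654 0.0875 0.14 0 [-0.67  0.59  0.69  1.62 -0.41  1.08  0.13]
0.654 0.0875 0.03 1.57 [-0.41  0.64  0.3   1.69 -0.23  0.85  1.56]
0.654 0.0875 0.14 1.57 [-0.47  0.52  0.38  1.62 -0.21  1.05  1.54]
0.654 0.0875 0.03 -1.57 [-0.65  0.72  0.65  1.69 -0.54  0.91 -1.35]
0.654 0.0875 0.14 -1.57 [-0.69  0.6   0.72  1.62 -0.43  1.09 -1.42]
0.654 0.0875 0.03 3.14 [ 
[... 2576 characters left out ...]
5  1.    2.11 -0.26  0.91 -1.26]
0.449 -0.0585 0.03 3.14 [-0.9   0.78  1.26  2.2  -0.98  0.94 -2.17]
0.449 -0.0585 0.14 3.14 [-1.02  0.4   1.28  2.11 -0.47  0.96 -2.62]
0.445 -0.143 0.03 0 [-0.57  0.58  1.    2.17 -0.71  0.77  0.9 ]
0.445 -0.143 0.14 0 [-0.59  0.27  0.94  2.08 -0.28  0.92  0.5 ]
0.445 -0.143 0.03 1.57 [-0.32  0.43  0.65  2.16 -0.41  0.68  2.18]
0.445 -0.143 0.14 1.57 [-0.6   0.27  0.96  2.08 -0.28  0.92  2.08]
0.445 -0.143 0.03 -1.57 [-0.43  0.47  0.79  2.16 -0.53  0.7  -0.85]
0.445 -0.143 0.14 -1.57 [-0.52  0.24  0.85  2.08 -0.23  0.91 -1.11]
0.445 -0.143 0.03 3.14 [-0.71  0.81  1.26  2.17 -0.99  0.97 -1.99]
0.445 -0.143 0.14 3.14 [-0.8   0.45  1.28  2.08 -0.52  0.99 -2.39]
```

View pics/scene0.png

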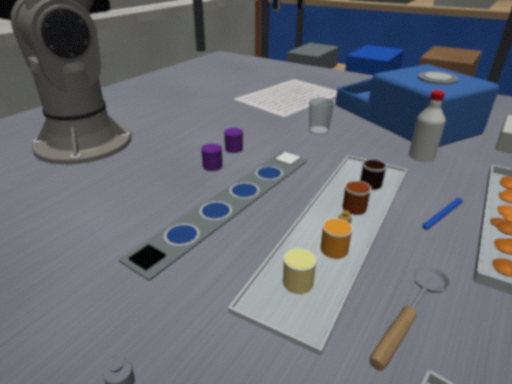

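The scene view shows a blue machine and a bottle near y>0.35 and a clear glass near (320,115). I'll approach high along a line that stays clear of them. First pot: cream to m1, next to the white tile.

```bash
cat > mv.py <<'E'
from workcell import bot
from h import *
D=[np.pi,0,0]
ZG=.014; ZH=.125
def pick(x,y):
    s=bot.sense()["eef_pos"]
    bot.servo_line([x,y,ZH],D,feed=.3)
    bot.servo_line([x,y,ZG],D,feed=.15)
    bot.clamp(40)
    print("grip",bot.sense()["grip_width"])
    bot.servo_line([x,y,ZH],D,feed=.2)
    print("grip",bot.sense()["grip_width"])
def place(x,y):
    bot.servo_line([x,y,ZH],D,feed=.3)
    bot.servo_line([x,y,.024],D,feed=.2)
    t=bot.servo_line([x,y,.0145],D,feed=.03,threshold=5)
    s=bot.sense(); print("touch",t,s["eef_pos"].round(4),s["ft_force"].round(1))
    bot.open()
    bot.servo_line([x,y,ZH],D,feed=.25)
    print("t",bot.sense()["time_s"])
def snap(tag):
    for n in("scene","top"):
        p=bot.read_camera(n); cv2.imwrite(f"pics/{n}{tag}.png",p["color"][:,:,::-1]); pickle.dump(p,open(f"{n}{tag}.pkl","wb"))
E
python3 - <<'E'
from mv import *
bot.servo_line([.42,.2,.28],D,feed=.35)
print(bot.sense()["time_s"],bot.sense()["joints"].round(2))
pick(.6556,-.1335); snap("1")
place(.4583,.1111); snap("2")
E
```

```text
2.275 [-0.98  0.02  0.45  1.9  -0.01  1.22 -0.52]
grip 0.043131059837828514
grip 0.043035820591787156
touch True [0.4599 0.1116 0.0167] [-0.9  0.1  5. ]
t 9.3167
```

```bash
python3 - <<'E'
from h import *
T,S=[pickle.load(open(n+"2.pkl","rb")) for n in("top","scene")]
from workcell import bot
print(bot.sense()["eef_pos"])
a=cv2.resize(T["color"][80:290,140:400],None,fx=2.9,fy=2.8,interpolation=cv2.INTER_CUBIC)
cv2.imwrite("pics/top2b.png",a[:,:,::-1])
for uv in [(204,200),(204,197),(207,199)]:
    a,ax=cen(T,uv,22); print(a,ax,onplane(T,a,.052))
E
```

```text
[0.45714853 0.11085022 0.12391722]
[196.79585266 190.7388916 ] [ 27.75534058 103.9544754 ] [0.48072957 0.12884605]
[199.50944519 189.39208984] [12.60756302 30.22099686] [0.48385782 0.12309255]
[182.85929871 259.92630005] [ 63.80301666 251.59655762] [0.3314627  0.15162078]
```

View pics/top2b.png

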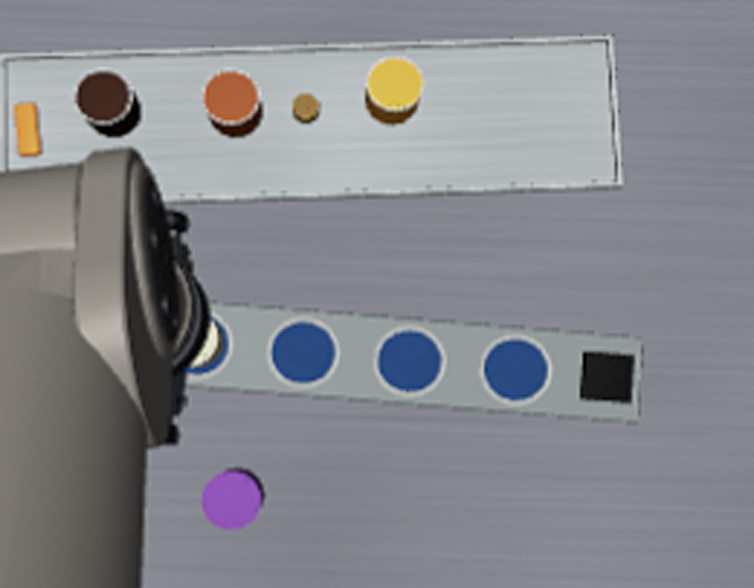

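View pics/scene2.png

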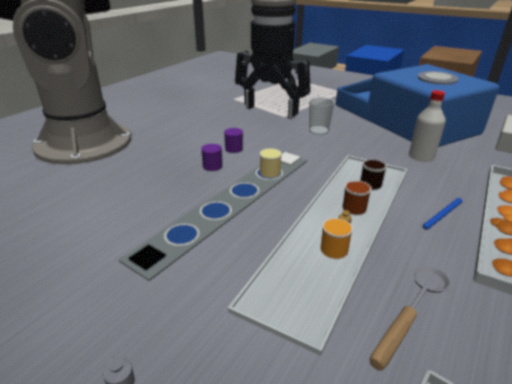

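The cream pot stands on mark 1 at (270,163) in the scene view, while the arm hides it from above. I'll check the offset in the scene view and then carry golden over.

```bash
python3 - <<'E'
from h import *
S=pickle.load(open("scene2.pkl","rb"))
for s in [(270,156),(270,155)]:
    a,ax=cen(S,s,22); print(a,ax,onplane(S,a,.052),"want",[.4561,.116])
from mv import *
pick(.6686,-.0384); 
place(.4538,.0262); bot.servo_line([.6539,.0875,ZH],D,feed=.3); snap("3")
T,S=[pickle.load(open(n+"3.pkl","rb")) for n in("top","scene")]
cv2.imwrite("pics/top3b.png",cv2.resize(T["color"][80:290,140:400],None,fx=2.9,fy=2.8,interpolation=cv2.INTER_CUBIC)[:,:,::-1])
E
```

```text
[270.35998535 152.91978455] [ 8.76430607 20.43416214] [0.45856073 0.1159836 ] want [0.4561, 0.116]
[270.3114624  152.91212463] [ 8.18540478 19.70777512] [0.45846055 0.11595831] want [0.4561, 0.116]
grip 0.04329576067998645
grip 0.04281422638324484
touch True [0.4555 0.0265 0.0167] [ 0.2 -0.2  6.1]
t 15.4583
```

View pics/top3b.png

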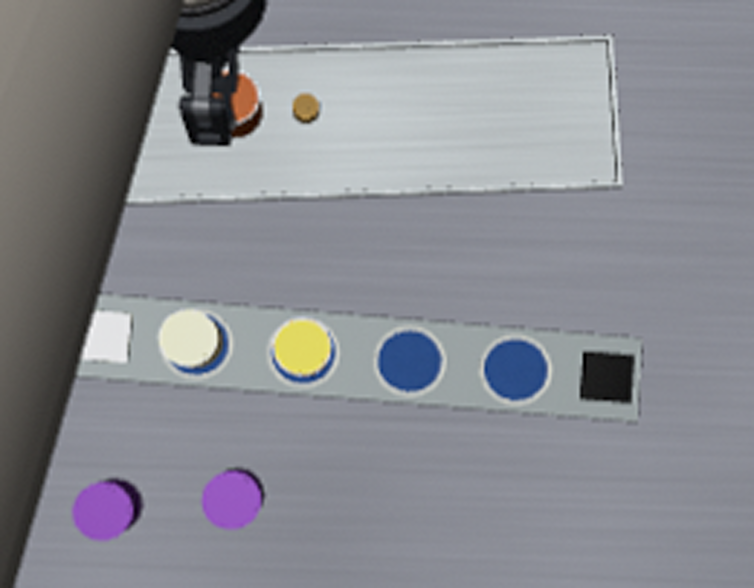

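View pics/scene3.png

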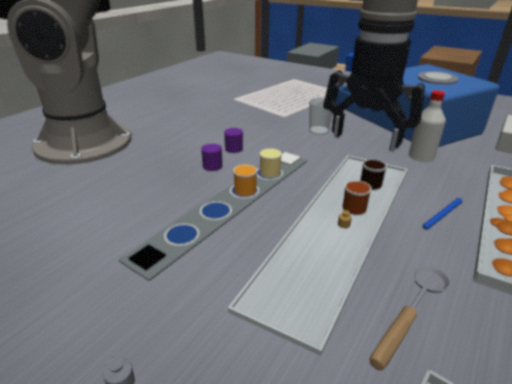

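Cream and golden stand on marks 1 and 2, and the gripper is above rust. Next I'll measure both offsets and continue with rust and dark.

```bash
python3 - <<'E'
from h import *
T,S=[pickle.load(open(n+"3.pkl","rb")) for n in("top","scene")]
M={"m1":[.4583,.1111],"m2":[.4538,.0262]}
for s,k in [((204,201),"m1"),((244,203),"m2")]:
    a,ax=cen(T,s,22); print(k,a,ax,"top err",onplane(T,a,.052)-M[k])
E
```

```text
m1 [204.14710999 200.11376953] [19.3130703  20.42941284] top err [0.00246678 0.00089416]
m2 [243.69325256 203.52392578] [17.86465263 18.00468445] top err [ 0.00213467 -0.00036438]
```

```bash
python3 - <<'E'
from mv import *
pick(.6539,.0877); place(.4474,-.0586)
pick(.6504,.1855); place(.4428,-.1434)
bot.servo_line([.64,.12,.25],D,feed=.3); bot.hold(.3); snap("4")
T,S=[pickle.load(open(n+"4.pkl","rb")) for n in("top","scene")]
cv2.imwrite("pics/top4b.png",cv2.resize(T["color"][80:290,140:400],None,fx=2.9,fy=2.8,interpolation=cv2.INTER_CUBIC)[:,:,::-1])
M={"m1":[.4583,.1111],"m2":[.4538,.0262],"m3":[.4494,-.0586],"m4":[.4448,-.1434]}
for s,k in [((204,201),"m1"),((244,203),"m2"),((281,207),"m3"),((318.5,210),"m4")]:
    a,ax=cen(T,s,25); print(k,a,ax,"top err",onplane(T,a,.052)-M[k])
E
```

```text
grip 0.042881642075049596
grip 0.04305011261458577
touch True [ 0.4491 -0.0584  0.0167] [0.3 0.6 2.2]
t 21.775
grip 0.043402600221263285
grip 0.043010436908945786
touch True [ 0.4445 -0.1435  0.0167] [0.3 0.  4.7]
t 28.5667
m1 [204.19422913 200.08720398] [19.33560753 20.53261185] top err [0.0025277  0.00079465]
m2 [243.74742126 203.57727051] [18.03944016 18.27840042] top err [ 0.00202197 -0.00048619]
m3 [282.31643677 207.5411377 ] [17.52837563 17.86515045] top err [ 3.13831322e-04 -2.74237041e-05]
m4 [321.15905762 210.81996155] [17.09025574 17.58408928] top err [ 0.00031746 -0.00031398]
```

View pics/top4b.png

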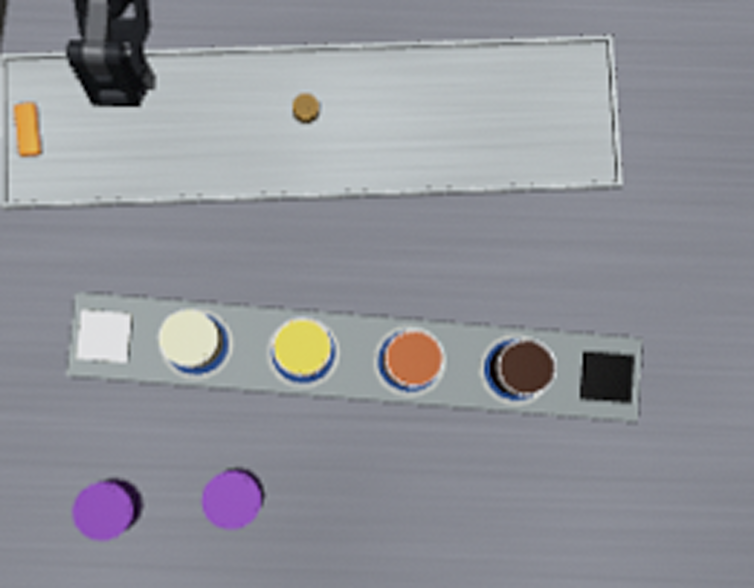

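View pics/scene4.png

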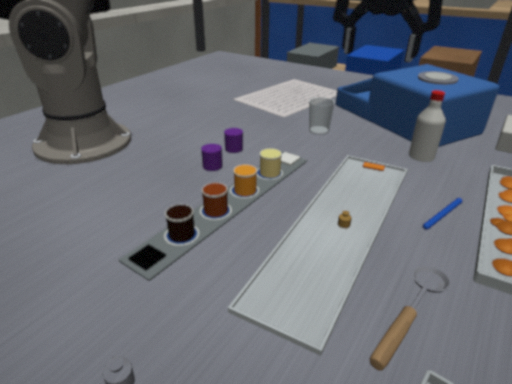

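Both views show the row white tile, cream, golden, rust, dark, black tile. All four pots are upright on their marks and nothing else has moved.

```bash
python3 -c "
from workcell import bot
print(bot.finish_job())"
```

```text
the job is handed in; nothing more can be done
None
```

All four pots are standing on their marks in shade order, cream next to the white tile, then golden, rust, and dark next to the black tile. They are released, with the gripper well clear. I handed the job in at about 30 s of the 80 s allowed.

- **Centring:** in the last top view, cream is about 2.6 mm off its mark's centre and golden about 2.1 mm. Rust and dark are within 0.5 mm. The first two are off because the arm came down about 1.6 mm too far in x. I corrected for that on the last two and left the first two, since the offset is close to the 2 mm calibration error.
- **Grips and contact:** every grip held at 43 mm, and each pot touched the strip at the same tool height, 16.7 mm.
- **Disagreement:** the two views put the lids and marks 2–3 mm higher than the stated sizes, which is about the calibration error. The scene view also puts the marks about 2–5 mm from where the top view does, so I used the top view for positions.
- **Look-alikes:** the two purple pots were left where they were.

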